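Clean a clamping jig and clamp the right spacer

TASK

With the yellow scraper block, sweep the four loose wood chips off the bed of the clamping jig into its blue tray, and put the scraper down on the bench away from the jig. Then take the middle-length (60 mm) spacer of the three look-alikes, lay it on the bed lengthwise from the aluminium end stop towards the red jaw, and slide the jaw up until the spacer is clamped against the end stop. Leave the other two spacers and the wrench, spray can and tape roll where they are.

Things in the scene. Friction and masses are not known exactly. Their poses are not given: they have to be found in the camera images.
- jig: Fixed clamping jig. Origin on the bench (z 0) under the middle of the spacer's seat; x away from the robot across the bed, y towards the end stop; mm: plywood bed x -60..55, y -135..55, top z 24; aluminium end stop, face y +30, 20 thick, 80 wide, top z 60; blue chip tray past the bed's far edge, x 55..126, y -105..45, floor z 4, rims z 18. Channel between stop and jaw open at both x ends.
- jaw (a joint): Travel of the red sliding jaw along the jig's +y, m. Jaw face at jig y = -0.085 + value, so the gap to the end stop is 0.115 - value; 0 to 0.012 at the start (gap 103 to 115 mm), 0.055 when shut on the 60 mm spacer. Moves with about 3 N and stays where left.
- jaw_face (a point): Centre of the red jaw's steel face, at jig x = 0, z = 42 mm. The jaw behind it is 26 mm thick in y (towards -y), 70 mm wide in x and 36 mm tall (jig z 24 to 60 mm); it can be pushed from behind or pinched from above across its 26 mm.
- scraper: Scraper block standing on the bench: yellow grip 26 (x) x 60 (y) x 44 mm tall above a black rubber blade 12 (x) x 80 (y) x 20 mm tall; 64 mm tall in all, 0.15 kg. Origin at the centre of the blade's underside, z up, blade along y. Grip it across the 26 mm.
- chip1: Dark wood chip 17 x 12 x 8 mm, one of four lying on the jig bed between stop and jaw; origin at the centre of its underside.
- chip2: Dark wood chip 17 x 12 x 8 mm, one of four lying on the jig bed between stop and jaw; origin at the centre of its underside.
- chip3: Dark wood chip 17 x 12 x 8 mm, one of four lying on the jig bed between stop and jaw; origin at the centre of its underside.
- chip4: Dark wood chip 17 x 12 x 8 mm, one of four lying on the jig bed between stop and jaw; origin at the centre of its underside.
- spacer_middle: Aluminium square spacer sleeve, 24 (x) x 60 (y, length) x 24 mm, black bore at both ends; origin at the centre of its underside. The wanted one, of middle length. The three lie about 82 mm apart on a fixed light-wood board (270 x 130 mm, top at z = 10 mm), in an order that changes.
- spacer_short: Aluminium square spacer sleeve, 24 (x) x 46 (y, length) x 24 mm, black bore at both ends; origin at the centre of its underside. Wrong size. The three lie about 82 mm apart on a fixed light-wood board (270 x 130 mm, top at z = 10 mm), in an order that changes.
- spacer_long: Aluminium square spacer sleeve, 24 (x) x 74 (y, length) x 24 mm, black bore at both ends; origin at the centre of its underside. Wrong size. The three lie about 82 mm apart on a fixed light-wood board (270 x 130 mm, top at z = 10 mm), in an order that changes.
- wrench: Bystander: steel wrench lying flat, 170 mm long; origin at the middle of its underside.
- spray_can: Bystander: spray can, 62 mm diameter, 170 mm tall; origin at the centre of its underside.
- tape: Bystander: roll of pale tape lying flat, 90 mm diameter, 30 mm tall; origin at the centre of its underside.

How it is judged:
On the way, in this order (a step that is already met when the one before it is completed fails the run):
1. All four chips have been swept off the bed and lie in the blue tray (x of chip1 in the frame of jig between 0.053 and 0.13 m and y of chip1 in the frame of jig between -0.11 and 0.05 m and z of each of chip1, chip2, chip3, chip4 in the frame of jig below 0.021 m and x of chip2 in the frame of jig between 0.053 and 0.13 m and y of chip2 in the frame of jig between -0.11 and 0.05 m and x of chip3 in the frame of jig between 0.053 and 0.13 m and y of chip3 in the frame of jig between -0.11 and 0.05 m and x of chip4 in the frame of jig between 0.053 and 0.13 m and y of chip4 in the frame of jig between -0.11 and 0.05 m), for 0.2 s.
2. The scraper stands or lies still on the bench, let go, at least 160 mm from the jig's origin (horizontal distance between scraper and jig above 0.16 m and height (world z) of scraper below 0.05 m and linear speed of scraper below 0.02 m/s and contact force between the fingers and scraper below 0.1 N), for 0.2 s.
3. The 60 mm spacer lies let go, flat on the bed between end stop and jaw, along the jig's y within 11 degrees, within 20 mm of the middle across the bed, the jaw still open (gap over 70 mm) (x of spacer_middle in the frame of jig between -0.02 and 0.02 m and z of spacer_middle in the frame of jig between 0.021 and 0.028 m and angle between spacer_middle's own z axis and vertical below 0.1 rad and y of spacer_middle in the frame of jig between -0.045 and 0.004 m and angle between the y axis of spacer_middle and the y axis of jig, either way round below 0.2 rad and value of joint jaw below 0.045 m and contact force between the fingers and spacer_middle below 0.1 N), for 0.2 s.
4. The jaw has been slid up and the spacer is clamped against the end stop (gap under 62 mm) (value of joint jaw between 0.053 and 0.058 m and y of spacer_middle in the frame of jig between -0.003 and 0.003 m), for 0.2 s.
At the end, for the whole second after the job is handed in: 60 mm spacer flat on the bed, clamped: gap under 62 mm, its centre within 3 mm of the seat along y and 20 mm across, square within 4 degrees. All chips in the blue tray; scraper at rest on the bench 160 mm or more from the jig's origin; robot touching nothing (all of step 1 and all of step 4 and horizontal distance between scraper and jig above 0.16 m and height (world z) of scraper below 0.05 m and linear speed of scraper below 0.02 m/s and x of spacer_middle in the frame of jig between -0.02 and 0.02 m and z of spacer_middle in the frame of jig between 0.021 and 0.028 m and angle between spacer_middle's own z axis and vertical below 0.1 rad and angle between the y axis of spacer_middle and the y axis of jig, either way round below 0.07 rad and linear speed of spacer_middle below 0.01 m/s and contact force between the fingers and anything else below 0.1 N).
It fails at once if A wrong-size spacer (46 or 74 mm) is moved more than 25 mm (distance of any of spacer_short, spacer_long from where it was at the start of the episode above 0.025 m).
It fails at once if The wrench, spray can or tape roll is moved more than 25 mm (distance of any of wrench, spray_can, tape from where it was at the start of the episode above 0.025 m).
It fails at once if A chip is pushed or picked with the fingers instead of the scraper (over 1 N) (contact force between the fingers and chip1 above 1 N or contact force between the fingers and chip2 above 1 N or contact force between the fingers and chip3 above 1 N or contact force between the fingers and chip4 above 1 N).
It fails at once if The jig presses on the spacer with more than 60 N (jaw rammed or spacer pressed down hard; 10 N is plenty) (contact force between spacer_middle and jig above 60 N).
It also fails if it takes over 64 s, if anything falls off the work surface, if the arm or the gripper's body presses on something with over 40 N, if the wrist force passes 120 N, or if a joint passes its speed limit or range.

ROBOT

A 7-joint arm with a two-finger parallel gripper is mounted at the origin on the work surface. World frame = base frame: x ahead of the robot, y to its left, z up, the work surface at z = 0. Lengths are in m, angles in rad, forces in N, time in s.
With the tool pointing down it reaches from about 0.425 to 1.025 m from the base axis. Payload 9.4 kg.
Tool frame: the origin (TCP) lies midway between the tips of the shut fingers; the grasp point (between the pads) lies 19 mm behind it (manip.pinch_z is the distance from the TCP to the grasp point, in m); z points along the fingers, y is the line along which they close (so a half turn about z gives the same grasp; the last joint's range is limited). The gripper opens to 93 mm and grips with 3 to 60 N. Pads are 15 mm wide; open, the fingers measure 128 mm over their backs; the gripper's body (75 mm by 188 mm) begins 65 mm behind the grasp point.
Start: joints at [-1.34, 0.599, -0.003, 1.599, 0.002, 0.943, -0.08], TCP at [0.22, 0.691, 0.219] pointing down, gripper open.
Joint ranges: [-2.57, 2.57], [-0.35, 1.97], [-1.29, 1.29], [0.11, 2.56], [-1.05, 4.19], [0.11, 1.86], [-2.63, 2.63]. Speed limits (rad/s): [2.22, 2.22, 3.01, 3.01, 3.14, 3.14, 3.14].

INTERFACE

Orientations are given as a unit quaternion [x, y, z, w].
In Python, from cell import manip, command_gripper, get_image, job gives the robot as it stands. The module is installed in compiled form; this text tells all that it offers. Calls block until the motion is done:
- manip.movep(position, orientation): joint-space move of the TCP to a pose.
- manip.servo_line(position, velocity=0.15, rotation=None): straight line of the TCP; rotation=None keeps the orientation; velocity is the mean speed in m/s.
- manip.goto_joints(angles): joint-space move.
- command_gripper(opening): finger opening in m; the grip force is fixed at half the most; returns when the fingers have stopped.
- manip.wait(seconds).
- manip.solve_ik(position, orientation): joint angles nearest the present ones, or None.
- manip.state(): the state.
- get_image(name): name is "scene" or "top"; returns a dict with "img" (420x560x3 uint8, red, green, blue), "fov_y" (degrees; the focal length in pixels is half the picture's height over the tangent of half this angle, whatever the lens; pixels are square), "cx", "cy" (the principal point, pixels), "T" (4x4, takes a point from camera to world coordinates). Camera axes: x right, y down, z forward; pixel columns grow to the right and rows downward; lengths in m; the calibration is good to about 2 mm. A picture is of the moment at which its call begins. There is no depth.
A pose or a line that the arm cannot do raises manip.Unreachable and nothing moves.
- job.finish_job(): hands the job in; it is judged then, once.
The state is a dict: "clock": time; "joint_pos": joint angles; "qd": joint speeds; "effort": joint torques, N m; "tool_pos": TCP position; "tcp_rot": TCP orientation; "ft_force": force on the tool from outside, world axes, zero at the start; "wrist_torque": the same for the moment, N m; "grip_width": finger opening in m; "grasp_force": force on a finger pad.
Only numpy, scipy, OpenCV 4.12 (cv2) and the standard library are available. Lean on these libraries where they do the work, as an engineer would, in place of code of your own. Each camera call takes 0.05 s, during which the arm holds its last target. There are 200 camera calls.

## Working session

There is one attempt and no reset: what is moved stays moved. The work goes in short steps, each a Python script; the robot and the scene stay as the last script left them, time stands still between calls to the robot, and variables do not carry over. Pictures are saved under pics/ and viewed, at most 10 in all, crops included, and the job is handed in when it is done.

```bash
mkdir -p pics
cat > h.py <<'E'
import numpy as np, cv2
from cell import manip, command_gripper, get_image, job
def snap(n,f=None):
    d=get_image(n)
    if f: cv2.imwrite('pics/'+f,d['img'][:,:,::-1])
    return d
def ray(d,u,v,z):
    f=210/np.tan(np.radians(d['fov_y'])/2)
    T=np.array(d['T']); r=T[:3,:3]@np.array([(u-d['cx'])/f,(v-d['cy'])/f,1]); o=T[:3,3]
    return o+r*(z-o[2])/r[2]
def proj(d,p):
    f=210/np.tan(np.radians(d['fov_y'])/2)
    T=np.array(d['T']); c=T[:3,:3].T@(np.array(p)-T[:3,3]); return f*c[0]/c[2]+d['cx'],f*c[1]/c[2]+d['cy']
E
python3 - <<'E'
from h import *
for n in('scene','top'):
    d=snap(n,n+'0.png'); print(n,d['img'].shape,d['fov_y'],d['cx'],d['cy'],np.round(d['T'],3).tolist())
    np.save(n+'0.npy',d,allow_pickle=True)
print(manip.state(),manip.pinch_z)
E
```

```text
scene (420, 560, 3) 57.493692356595794 280.4512094739148 210.8789368797963 [[0.712, 0.404, -0.574, 1.112], [0.702, -0.394, 0.593, -0.566], [0.013, -0.826, -0.564, 0.544], [0.0, 0.0, 0.0, 1.0]]
top (420, 560, 3) 47.32279858259323 278.88260186736835 215.4028526716755 [[0.014, -0.994, 0.108, 0.466], [-1.0, -0.015, -0.01, -0.035], [0.011, -0.108, -0.994, 1.321], [0.0, 0.0, 0.0, 1.0]]
{'clock': 0.1, 'joint_pos': array([-1.33966354,  0.60005622, -0.00248537,  1.60000435,  0.00181319,
        0.94289409, -0.07980929]), 'qd': array([ 3.08887866e-04, -1.74839733e-03,  2.10182043e-04, -4.38255160e-03,
        9.86615335e-06,  6.91544542e-04, -1.01454398e-03]), 'effort': array([ 5.36493317e-03, -7.66551518e+01,  1.50234338e+00, -2.52937943e+01,
       -5.22753911e-02,  1.36431784e-02,  1.03816869e-04]), 'tool_pos': array([0.21959687, 0.69051451, 0.2178554 ]), 'tcp_rot': array([ 1.53304906e-01,  9.88178700e-01, -6.80372431e-04, -1.92063020e-05]), 'ft_force': array([-0.22217996, -0.82758993, -0.34049182]), 'wrist_torque': array([-0.03921133, -0.00960788,  0.01163084]), 'grasp_force': 0.0, 'grip_width': 0.09268859403869523} 0.0188
```

View pics/top0.png

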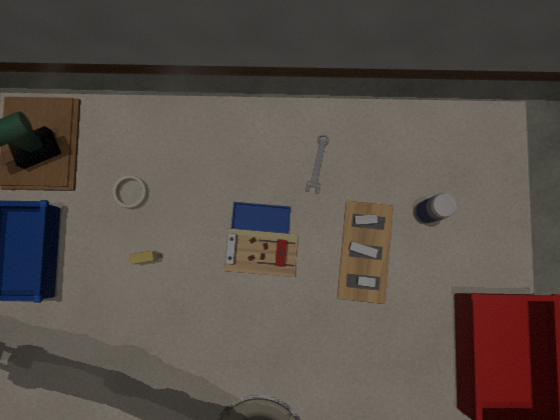

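View pics/scene0.png

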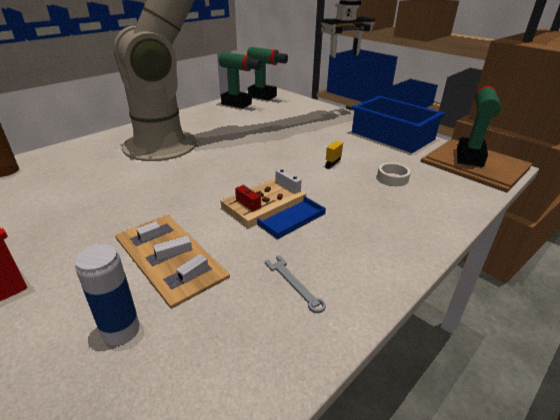

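The top view shows the jig at (262,245), with the end stop on its left side and the jaw at (282,253). The scraper is at (142,257). The spacers are at (369,219), (365,250) and (367,282). The scene view confirms this. Next I'll zoom in and measure with colour masks.

Run:
```python
from h import *
t=np.load('top0.npy',allow_pickle=True).item(); s=np.load('scene0.npy',allow_pickle=True).item()
a=cv2.resize(t['img'][180:310,215:400,::-1],None,fx=4,fy=4,interpolation=cv2.INTER_CUBIC)
cv2.imwrite('pics/topc.png',a)
a=cv2.resize(s['img'][130:300,110:360,::-1],None,fx=3,fy=3,interpolation=cv2.INTER_CUBIC)
cv2.imwrite('pics/scenec.png',a)
hsv=cv2.cvtColor(t['img'],cv2.COLOR_RGB2HSV)
def comps(name,lo,hi,z,box,amin=8):
    m=cv2.inRange(hsv,lo,hi); k=np.zeros_like(m); x0,y0,x1,y1=box; k[y0:y1,x0:x1]=m[y0:y1,x0:x1]
    cs,_=cv2.findContours(k,cv2.RETR_EXTERNAL,cv2.CHAIN_APPROX_NONE)
    for c in cs:
        if cv2.contourArea(c)<amin: continue
        r=cv2.minAreaRect(c); b=cv2.boxPoints(r)
        w=np.array([ray(t,u,v,z)[:2] for u,v in b]); 
        e=[w[1]-w[0],w[2]-w[1]]; e.sort(key=lambda q:-np.hypot(*q)); 
        print(name,np.round(r[0],1),'ctr',np.round(w.mean(0),4),'L',[round(float(np.hypot(*q)),4) for q in e],'ang',round(float(np.degrees(np.arctan2(e[0][1],e[0][0]))),1), cv2.contourArea(c))
comps('tray',(100,120,40),(130,255,255),.018,(215,190,305,240))
comps('jaw',(0,150,60),(8,255,255),.06,(265,230,300,275))
comps('bed',(8,50,60),(28,200,255),.024,(215,225,305,285),200)
comps('board',(8,50,60),(28,200,255),.010,(330,190,400,310),200)
comps('scraper',(20,120,80),(35,255,255),.064,(120,240,165,275))
comps('spacer',(0,0,120),(180,60,255),.034,(340,205,392,300))
comps('stop',(0,0,100),(180,60,255),.06,(223,230,240,270))
comps('chip',(0,60,20),(15,255,95),.028,(238,230,275,270),2)
```

```text
tray [260.6 217. ] ctr [0.6034 0.0015] L [0.155, 0.071] ang -94.0 1376.0
jaw [280.6 252.5] ctr [ 0.5061 -0.0539] L [0.0673, 0.0243] ang -4.4 207.5
bed [260.9 252.3] ctr [ 0.5072 -0.0014] L [0.1943, 0.116] ang -93.9 2646.5
board [365.3 251.7] ctr [ 0.5145 -0.2863] L [0.273, 0.1355] ang -5.2 4677.5
scraper [141.2 257.2] ctr [0.4887 0.3091] L [0.0547, 0.0226] ang -77.8 147.5
spacer [366.5 281. ] ctr [ 0.4342 -0.2844] L [0.041, 0.0196] ang -95.5 95.0
spacer [363.6 249.1] ctr [ 0.5192 -0.2772] L [0.0694, 0.0196] ang -107.7 159.5
spacer [366.1 220.4] ctr [ 0.5965 -0.2843] L [0.0548, 0.0103] ang -83.9 47.0
stop [228.5 249.5] ctr [0.5121 0.0829] L [0.1021, 0.029] ang -178.6 320.0
chip [251.  257.5] ctr [0.4925 0.025 ] L [0.0156, 0.012] ang -62.6 21.0
chip [262. 256.] ctr [ 0.4969 -0.0045] L [0.0161, 0.0108] ang -179.0 20.0
chip [265.  245.5] ctr [ 0.5252 -0.0121] L [0.0188, 0.0108] ang 1.0 21.0
chip [252.4 239.8] ctr [0.5401 0.0222] L [0.0169, 0.0121] ang -62.5 20.0
```

View pics/topc.png

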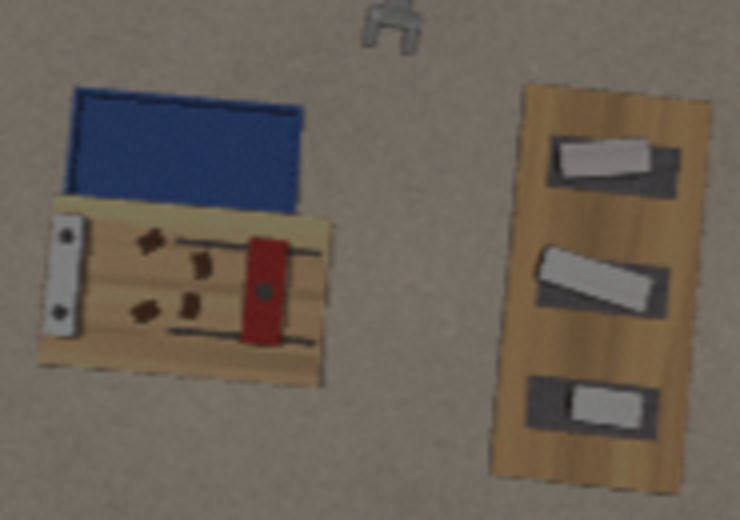

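View pics/scenec.png

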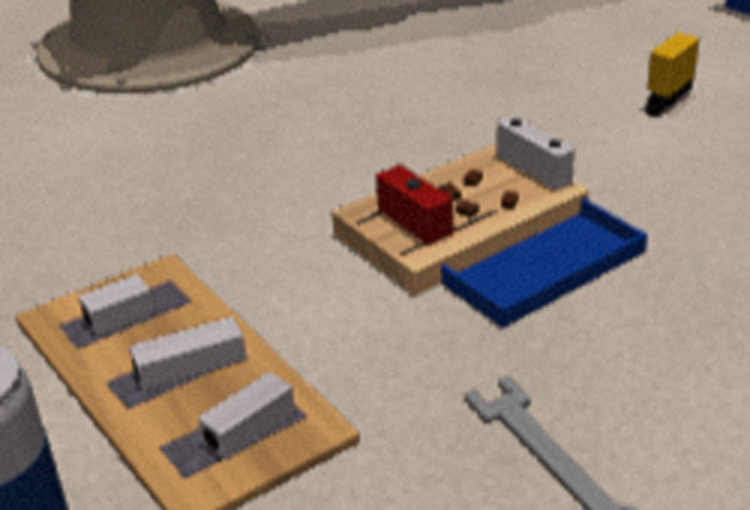

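The 60 mm spacer is the top one, at about crop (605,158). The jaw gap looks open by about 109 mm. I'll refine the scraper, spacer and stop poses with upsampled masks.

Run:
```python
from h import *
t=np.load('top0.npy',allow_pickle=True).item()
def rect(name,box,z,f,K=8):
    x0,y0,x1,y1=box
    c=cv2.resize(t['img'][y0:y1,x0:x1],None,fx=K,fy=K,interpolation=cv2.INTER_CUBIC)
    hsv=cv2.cvtColor(c,cv2.COLOR_RGB2HSV).astype(int)
    m=f(hsv).astype(np.uint8)*255
    cs,_=cv2.findContours(m,cv2.RETR_EXTERNAL,cv2.CHAIN_APPROX_NONE)
    q=max(cs,key=cv2.contourArea); cv2.drawContours(c,[q],-1,(255,0,0),1)
    b=(cv2.boxPoints(cv2.minAreaRect(q))+.5)/K-.5+[x0,y0]
    w=np.array([ray(t,u,v,z)[:2] for u,v in b]); e=[w[1]-w[0],w[2]-w[1]]; e.sort(key=lambda q:-np.hypot(*q))
    print(name,'ctr',np.round(w.mean(0),4),'L',[round(float(np.hypot(*q)),4) for q in e],'yaw',round((float(np.degrees(np.arctan2(e[0][1],e[0][0])))%180)-90,1))
    return cv2.resize(c,(380,280))
I=[rect('scraper',(122,243,166,273),.064,lambda h:(h[...,1]>110)&(h[...,2]>95)&(abs(h[...,0]-26)<8)),
rect('mid60',(350,208,388,231),.034,lambda h:(h[...,1]<60)&(h[...,2]>108)),
rect('long',(345,236,388,262),.034,lambda h:(h[...,1]<60)&(h[...,2]>108)),
rect('short',(345,272,388,293),.034,lambda h:(h[...,1]<60)&(h[...,2]>108)),
rect('stop',(223,230,245,268),.060,lambda h:(h[...,1]<50)&(h[...,2]>108))]
a=np.vstack([np.hstack(I[:2]),np.hstack([I[2],I[4]])]); cv2.imwrite('pics/ref.png',a[:,:,::-1])
```

```text
scraper ctr [0.4887 0.3086] L [0.058, 0.0246] yaw 10.0
mid60 ctr [ 0.6013 -0.284 ] L [0.0584, 0.0238] yaw 1.7
long ctr [ 0.5191 -0.277 ] L [0.0725, 0.0227] yaw -17.8
short ctr [ 0.4336 -0.2839] L [0.0444, 0.0223] yaw -7.2
stop ctr [0.5147 0.0826] L [0.0992, 0.0319] yaw -88.6
```

View pics/ref.png

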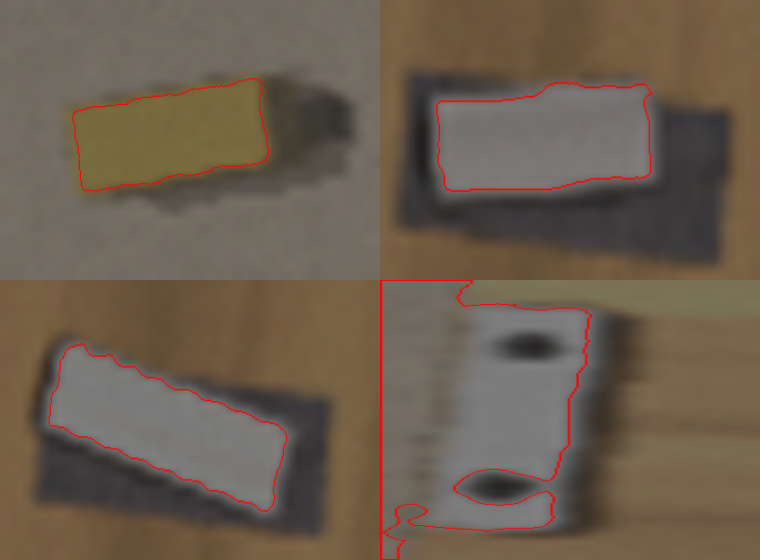

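The contours fit well: scraper yaw is 10°, the 60 mm spacer's yaw is about 2°, and the stop's right edge is at px (233.8,248.5). Next I'll grasp the scraper and sweep.

```bash
cat >> h.py <<'E'
from scipy.spatial.transform import Rotation as Ro
JO=np.array([.514,.038]); JY=-4.0
def jig(x,y): a=np.radians(JY); return JO+np.array([x*np.cos(a)-y*np.sin(a),x*np.sin(a)+y*np.cos(a)])
def tojig(p): a=np.radians(-JY); d=np.array(p)[:2]-JO; return np.array([d[0]*np.cos(a)-d[1]*np.sin(a),d[0]*np.sin(a)+d[1]*np.cos(a)])
def down(yaw):
    # tool z down, tool y along object's x axis at given yaw (deg); of the two half turns take the one nearest present
    c=Ro.from_quat(manip.state()['tcp_rot'])
    a=np.radians(yaw); y=np.array([np.cos(a),np.sin(a),0]); z=np.array([0,0,-1.])
    R=[Ro.from_matrix(np.column_stack([np.cross(s*y,z),s*y,z])) for s in(1,-1)]
    return min(R,key=lambda r:(c.inv()*r).magnitude()).as_quat()
def P(xy,z): return [float(xy[0]),float(xy[1]),float(z)]
def st():
    s=manip.state(); print(round(s['clock'],1),np.round(s['tool_pos'],4),'jig',np.round(tojig(s['tool_pos']),4),'F',np.round(s['ft_force'],1),'w',round(s['grip_width'],4),'g',round(float(s['grasp_force']),1),'j7',round(s['joint_pos'][6],2))
E
python3 - <<'E'
from h import *
t=np.load('top0.npy',allow_pickle=True).item()
print('stop face jig', tojig(ray(t,233.8,248.5,.06)))
q=down(10); sx=(.4887,.3086)
print([None if (j:=manip.solve_ik(P(p,z),q_)) is None else np.round(j,2) for p,z,q_ in((sx,.15,q),(jig(-.052,-.026),.12,down(JY)),(jig(.075,-.026),.06,down(JY)),((.6013,-.284),.1,down(2)))])
manip.movep(P(sx,.14),q); st()
manip.servo_line(P(sx,.026),.15); st()
command_gripper(.02); st()
manip.servo_line(P(sx,.14),.2); st()
d=snap('top','g.png');
E
```

```text
stop face jig [-0.00144045  0.03103501]
[array([-0.82,  0.52,  0.23,  2.02, -0.2 ,  0.63, -0.28]), array([-0.35,  0.47,  0.26,  2.3 , -0.29,  0.41,  0.09]), array([-0.26,  0.67,  0.22,  2.05, -0.32,  0.46,  0.14]), array([ 0.17,  0.68,  0.29,  1.85, -0.3 ,  0.65,  0.68])]
1.8 [0.4883 0.3103 0.1401] jig [-0.0446  0.2698] F [-0.1 -0.2  0.3] w 0.093 g 0.0 j7 -0.28
2.7 [0.489  0.3089 0.0265] jig [-0.0438  0.2685] F [-0.1 -0.7  0.1] w 0.0932 g 0.0 j7 -0.23
3.8 [0.4886 0.3086 0.026 ] jig [-0.0442  0.2681] F [-0.   0.1  1. ] w 0.0259 g 30.0 j7 -0.23
4.5 [0.4882 0.3085 0.1393] jig [-0.0446  0.268 ] F [-0.3 -0.1 -1.5] w 0.0257 g 30.0 j7 -0.28
```

Run:
```python
from h import *
q=down(JY); y=-.026
manip.movep(P(jig(-.052,y),.13),q); st()
manip.servo_line(P(jig(-.052,y),.056),.1)
z=.056
for z in (.053,.0515,.0507):
    manip.servo_line(P(jig(-.052,y),z),.03); f=manip.state()['ft_force']
    if f[2]>4: break
st()
manip.servo_line(P(jig(.03,y),z),.06); st()
manip.servo_line(P(jig(.082,y),z),.08); st()
d=snap('top','sw1.png')
manip.servo_line(P(jig(.082,y),.15),.2)
manip.servo_line(P(jig(.0,.20),.15),.25)
d=snap('top'); e=snap('scene')
a=cv2.resize(d['img'][190:290,215:310],(399,420),interpolation=cv2.INTER_CUBIC); b=cv2.resize(e['img'][150:250,210:340],(401,420),interpolation=cv2.INTER_CUBIC)
cv2.imwrite('pics/sw2.png',np.hstack([a,b])[:,:,::-1]); st()
```

```text
5.7 [0.461  0.0169 0.1298] jig [-0.0514 -0.0248] F [ 0.4  1.  -1.2] w 0.0257 g 30.0 j7 0.03
7.3 [0.4603 0.0157 0.0507] jig [-0.052 -0.026] F [ 0.1  0.2 -1. ] w 0.0261 g 30.0 j7 0.08
8.8 [0.5418 0.01   0.0507] jig [ 0.0297 -0.026 ] F [-0.3  0.5 -1.1] w 0.0259 g 30.0 j7 0.08
9.7 [0.5933 0.0063 0.0505] jig [ 0.0813 -0.0261] F [-0.1 -1.1 -1.5] w 0.0258 g 30.0 j7 0.08
11.6 [0.5285 0.2356 0.15  ] jig [0.0007 0.1982] F [ 0.1  0.2 -0.6] w 0.0258 g 30.0 j7 -0.35
```

View pics/sw2.png

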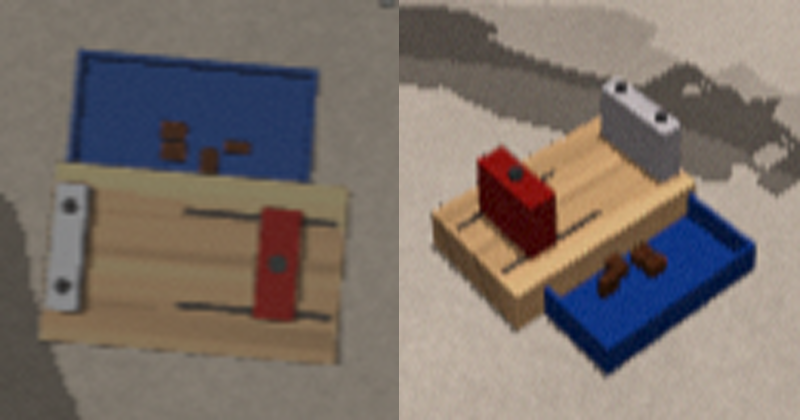

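All four chips are in the tray, at crop (174,130), (174,150), (208,160) and (237,147), and the bed is clear. Next I'll put the scraper back where it stood and fetch the spacer.

Run:
```python
from h import *
sx=(.4887,.3086)
manip.movep(P(sx,.12),down(10))
manip.servo_line(P(sx,.040),.15)
for z in(.031,.028,.0268,.026):
    manip.servo_line(P(sx,z),.04)
    if manip.state()['ft_force'][2]>2: break
st(); command_gripper(.06); manip.wait(.2); manip.servo_line(P(sx,.16),.25); st()
command_gripper(.052)
p=(.6013,-.284); manip.movep(P(p,.16),down(2)); st()
manip.servo_line(P(p,.014),.15); st()
command_gripper(.018); st()
manip.servo_line(P(p,.14),.2); st()
manip.movep(P(jig(0,-.08),.15),down(JY))
d=snap('top'); e=snap('scene')
a=cv2.resize(d['img'][190:300,110:400],(600,228),interpolation=cv2.INTER_CUBIC); b=cv2.resize(e['img'][100:300,110:400],(600,372),interpolation=cv2.INTER_CUBIC)
cv2.imwrite('pics/sp.png',np.vstack([a,b])[:,:,::-1]); st()
```

```text
13.8 [0.4887 0.3086 0.026 ] jig [-0.0441  0.2682] F [ 0.4 -0.2 -1.5] w 0.0259 g 30.0 j7 -0.25
15.4 [0.4881 0.3086 0.1594] jig [-0.0447  0.2681] F [-0.6 -0.3  0.2] w 0.06 g 0.0 j7 -0.3
18.0 [ 0.602  -0.2824  0.16  ] jig [ 0.1101 -0.3135] F [-0.6  0.3 -0.7] w 0.0521 g 0.0 j7 0.57
19.1 [ 0.6018 -0.2843  0.0148] jig [ 0.1101 -0.3154] F [-0.1  0.4 -0.8] w 0.0516 g 0.0 j7 0.61
19.7 [ 0.601  -0.284   0.0143] jig [ 0.1093 -0.3152] F [-1.6  0.3  4.4] w 0.0236 g 29.8 j7 0.61
20.5 [ 0.6009 -0.2835  0.139 ] jig [ 0.1091 -0.3147] F [ 0.9 -0.2 -1. ] w 0.0235 g 29.8 j7 0.58
21.6 [ 0.5092 -0.0433  0.1498] jig [ 0.0009 -0.0815] F [-0.1  0.3 -1.4] w 0.0238 g 29.8 j7 0.15
```

View pics/sp.png

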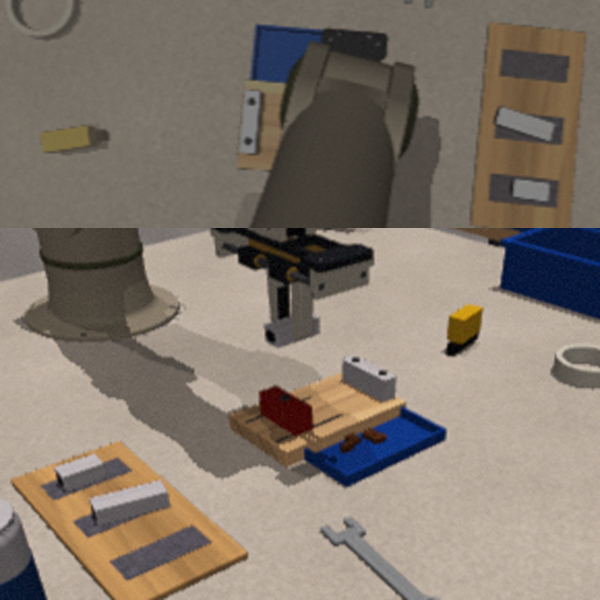

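The scraper is standing on the bench at left and the spacer is held level over the jaw. The other two spacers haven't moved. Placing the spacer now.

Run:
```python
from h import *
c=jig(0,-.007); q=down(JY)
manip.movep(P(c,.12),q)
manip.servo_line(P(c,.034),.12,rotation=q); st()
for z in(.031,.0298,.0291,.0285):
    manip.servo_line(P(c,z),.03)
    if manip.state()['ft_force'][2]>2: break
st(); command_gripper(.05); manip.wait(.2); st()
manip.servo_line(P(c,.13),.2)
b=jig(0,-.20); manip.movep(P(b,.15),down(JY)); command_gripper(0.0); st()
d=snap('top'); e=snap('scene')
a=cv2.resize(d['img'][190:290,215:310],(399,420),interpolation=cv2.INTER_CUBIC); g=cv2.resize(e['img'][150:250,210:340],(401,420),interpolation=cv2.INTER_CUBIC)
cv2.imwrite('pics/pl.png',np.hstack([a,g])[:,:,::-1])
```

```text
22.9 [0.5139 0.0306 0.0345] jig [ 0.0004 -0.0074] F [ 1.1 -0.3 -0.9] w 0.0238 g 29.8 j7 0.1
23.9 [0.5135 0.031  0.0285] jig [-0.    -0.007] F [-0.4  0.6 -0.7] w 0.0239 g 29.8 j7 0.1
24.7 [0.5135 0.031  0.0285] jig [ 0.    -0.007] F [-0.6  0.2 -0.2] w 0.0503 g 0.0 j7 0.1
27.1 [ 0.5    -0.1616  0.15  ] jig [-0.     -0.2001] F [-0.1  0.4  0.7] w 0.0006 g 0.0 j7 0.36
```

View pics/pl.png

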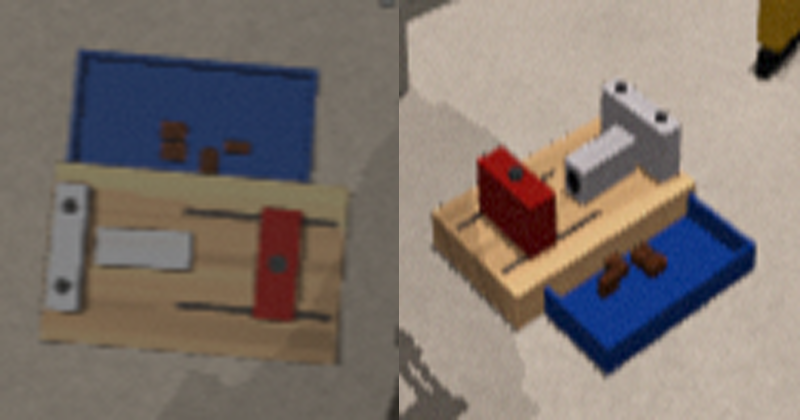

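The spacer lies square on the bed, touching or within a few mm of the stop. Now I'll push the jaw from behind with closed fingers, stopping on force.

Run:
```python
from h import *
manip.movep(P(jig(0,-.138),.12),down(JY))
manip.servo_line(P(jig(0,-.138),.036),.15); st()
manip.servo_line(P(jig(0,-.075),.036),.06); st()
y=-.075
while y<-.056:
    y+=.001; manip.servo_line(P(jig(0,y),.036),.02)
    f=manip.state()['ft_force'][1]
    print(round(y,4),round(f,1),end='; ')
    if f<-11: break
st()
manip.servo_line(P(jig(0,y-.02),.036),.05); manip.servo_line(P(jig(0,y-.03),.13),.2); manip.movep(P(jig(0,-.20),.16),down(JY)); st()
d=snap('top'); e=snap('scene')
hsv=cv2.cvtColor(d['img'],cv2.COLOR_RGB2HSV); m=cv2.inRange(hsv,(0,150,60),(8,255,255)); m[:230]=0;m[275:]=0;m[:,:225]=0;m[:,300:]=0
v,u=np.nonzero(m); j=tojig(ray(d,u.mean(),v.mean(),.06)); print('jaw ctr',j,'value',j[1]+.098)
a=cv2.resize(d['img'][190:290,215:310],(399,420),interpolation=cv2.INTER_CUBIC); g=cv2.resize(e['img'][150:250,210:340],(401,420),interpolation=cv2.INTER_CUBIC)
cv2.imwrite('pics/cl.png',np.hstack([a,g])[:,:,::-1])
```

```text
28.3 [ 0.5046 -0.1005  0.0365] jig [ 0.0003 -0.1388] F [ 0.9  0.2 -0.6] w 0.0008 g 0.0 j7 0.32
29.5 [ 0.5084 -0.0366  0.0358] jig [-0.0003 -0.0748] F [ 0.2  1.  -0.2] w 0.0005 g 0.0 j7 0.24
-0.074 -0.8; -0.073 -3.2; -0.072 -2.8; -0.071 -2.0; -0.07 -4.2; -0.069 -2.6; -0.068 -3.3; -0.067 -2.7; -0.066 -3.1; -0.065 -3.2; -0.064 -3.6; -0.063 -4.6; -0.062 -8.6; -0.061 -11.9; 33.0 [ 0.5094 -0.0253  0.036 ] jig [-0.0001 -0.0635] F [ -4.8 -11.9  -0. ] w 0.0004 g 6.3 j7 0.22
34.7 [ 0.4993 -0.1619  0.1588] jig [-0.0007 -0.2005] F [0.4 0.4 0.3] w 0.0006 g 0.0 j7 0.37
jaw ctr [-0.00164275 -0.04368712] value 0.05431287811031396
```

View pics/cl.png

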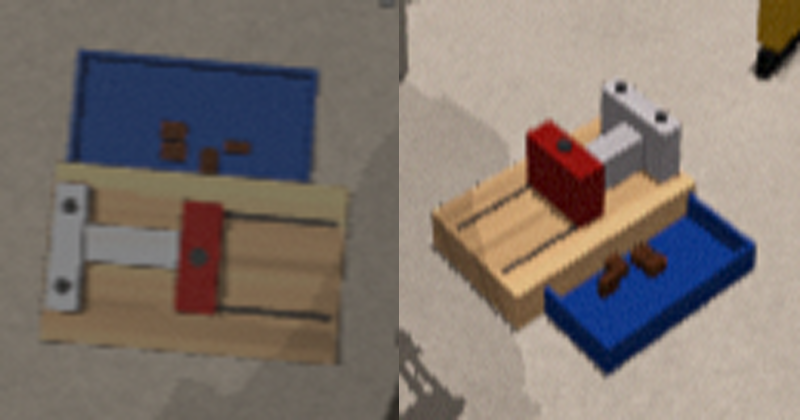

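The picture shows the spacer tight between the stop and the jaw. The jaw value is about 0.054, the push force rose to 12 N, and the chips are still in the tray. Handing in.

```bash
python3 -c "
from h import *
print(job.finish_job())"
```

```text
the job is handed in; nothing more can be done
None
```

The job is handed in at about 35 s on the clock (limit 64 s): chips swept into the tray, scraper back on the bench, and the 60 mm spacer clamped against the end stop; `finish_job` returned no verdict.

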